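# Seat the spacer in the corner of the drilling jig

## Robot

A 6-joint arm with a two-finger parallel gripper is mounted at the origin on the work surface. World frame = base frame: x ahead of the robot, y to its left, z up, the work surface at z = 0. Lengths are in m, angles in rad, forces in N, time in s.
With the tool pointing down it reaches from about 0.3 to 0.825 m from the base axis. Payload 5.4 kg.
Tool frame: the origin (TCP) lies at the very end of the fingers, on their centre line; the grasp point (between the pads) lies 19 mm behind it; z points along the fingers, x is the direction in which the jaws open and shut, and the axes are right-handed (so a half turn about z gives the same grasp; the last joint's range is limited). The gripper opens to 92 mm and grips with 3 to 60 N. Pads are 20 mm wide; open, the fingers measure 128 mm over their backs; the gripper's body (75 mm by 189 mm) begins 69 mm behind the grasp point.
Start: joints at [0.929, 0.158, 1.597, -0, 1.386, -0.21], TCP at [0.241, 0.522, 0.215] pointing down, gripper open.
Joint ranges: [-2.91, 2.91], [-0.94, 2.29], [0.18, 2.7], [-1.29, 4.43], [0.17, 2.64], [-3, 3]. Speed limits (rad/s): [2.57, 2.57, 3.14, 3.14, 3.14, 3.14].

## Interface

Orientations are given as a rotation vector (axis times angle).
In Python, from workcell import bot gives the robot as it stands. Calls block until the motion is done:
- bot.goto(position, orientation): joint-space move of the TCP to a pose.
- bot.line_to(position, rot=None, max_speed=0.15): straight line of the TCP; rot=None keeps the orientation; max_speed is the mean speed in m/s.
- bot.set_joints(angles): joint-space move.
- bot.set_gripper(opening, newtons=None): opening from 0.0 (shut) to 1.0 (fully open); newtons is the grip in N (None keeps the last); returns when the fingers have stopped.
- bot.hold(seconds).
- bot.inverse_kinematics(position, orientation): joint angles nearest the present ones, or None.
- bot.read_camera(name): name is "scene" or "top" or "wrist"; returns a dict with "pixels" (400x640x3 uint8, blue, green, red), "fx", "fy", "cx", "cy" (pixels), "R" (3x3) and "t" (3): a world point X has camera coordinates R X + t. Camera axes: x right, y down, z forward; pixel columns grow to the right and rows downward; lengths in m; the calibration is good to about 2 mm. A picture is of the moment at which its call begins. There is no depth.
A pose or a line that the arm cannot do raises bot.MotionError and nothing moves.
- bot.job_done(): hands the job in, once; it reports no verdict.
Readings, each from a call of its own:
- bot.current_clock(): time.
- bot.current_joints(): joint angles.
- bot.current_joint_vel(): joint speeds.
- bot.current_effort(): joint torques, N m.
- bot.current_ee_pos(): TCP position.
- bot.current_tool_rot(): TCP orientation.
- bot.current_contact_force(): force on the tool from outside, world axes, zero at the start.
- bot.current_ft_torque(): the same for the moment, N m.
- bot.current_opening(): opening from 0.0 (shut) to 1.0 (fully open).
Only numpy, scipy, OpenCV 4.12 (cv2) and the standard library are available. Lean on these libraries where they do the work, as an engineer would, in place of code of your own. Each camera call takes 0.05 s, during which the arm holds its last target. There are 200 camera calls.

## Task

On the drilling jig, push the oblong white spacer with your fingertips until its long side lies flat against the rail, then slide it along, keeping it against the rail, until it is fully home in the corner pocket; take the hand away when done. Only push it: do not pick it up or turn it over, and leave the round spacer, the bushing and everything else where they are.

Things in the scene. Friction and masses are not known exactly. Their poses are not given: they have to be found in the camera images.
- jig: Fixed drilling jig: dark steel plate with aluminium walls on it. Its x axis points away from the robot, across the plate to the rail; y along the rail to the corner pocket; turned up to 0.3 rad. Origin at table level under the plate. Plate (jig frame, mm): x -100 to 85, y -180 to 180, top z = 8. Rail: inner face x = 60, 16 thick, full length, 18 high above the plate.
- pocket (a point): Where the centre of the spacer's underside lies when home, touching rail and end stop: jig frame x 40, y 137, z 8 mm; axes as the jig's. End stop: inner face y = 165 mm, 15 thick, x 8 to 60, 18 high above the plate.
- lip (a point): Middle of the top of the lip, the pocket's third side, facing the rail: 8 mm thick, 14 high above the plate, inner face jig x = 16 mm, from the end stop back to jig y = 131, then a flared lead-in whose inner face opens to x = 8 at y = 115. The pocket is 44 mm wide, open towards -y.
- spacer: The part to seat: oblong white plastic block, 40 mm (its x) by 56 (its y) by 20 high, two small dark dots on top, about 80 g; half a turn makes no difference. Origin: centre of its underside. Starts loose on the plate on the robot's side of the rail, a 56 mm side facing the rail, turned up to 0.45 rad from the rail, its centre 76 to 106 mm from the rail's face.
- disc: Bystander: round white plastic spacer, 44 mm diameter, 20 mm high, one dark dot on top, loose on the jig's plate beside the oblong one (either of the two may be the nearer to the pocket). Origin: centre of its underside. Leave it.
- bushing: Bystander: small steel drill bushing, loose on the jig's plate near the pocket end, flange 28 mm diameter, 26 mm high. Origin: centre of its underside. Leave it.
- drill: Bystander: cordless drill lying on the table to the right of the jig, about 190 by 165 mm, 62 mm high. Origin on the table under its barrel.
- pliers: Bystander: red-handled pliers lying on the table to the left of the jig, 155 mm long, 16 mm high. Origin under its pivot.
- jar: Bystander: small jar with a cap, 56 mm diameter, about 70 mm high, left of the jig. Origin: centre of its underside.
- bone: Bystander: cream-coloured model of foot bones, about 145 mm long, 20 mm high, on the table to the left of the jig. Origin under its middle.
Mind the look-alikes: they are no part of the job. What is shaped like the spacer but pink is not meant.

How it is judged:
By the outcome, as a careful person would: the job done as asked, in the order asked, and still so for the second after the job is handed in, with the robot touching nothing.
It also fails if it takes over 58 s, if anything falls off the work surface, if the arm or the gripper's body presses on something with over 40 N, if the wrist force passes 120 N, or if a joint passes its speed limit or range.

## Working session

There is one attempt and no reset: what is moved stays moved. The work goes in short steps, each a Python script; the robot and the scene stay as the last script left them, time stands still between calls to the robot, and variables do not carry over. Pictures are saved under pics/ and viewed, about 8 in all and at most 12, crops included, and the job is handed in when it is done.

```bash
mkdir -p pics; ls; python3 - <<'E'
from workcell import bot
import cv2
for n in("top","scene"):
    c=bot.read_camera(n); cv2.imwrite(f"pics/{n}0.png",c["pixels"]); print(n,c["fx"],c["cx"],c["cy"],c["R"],c["t"])
print(bot.current_clock(),bot.current_tool_rot())
E
```

```text
pics
top 478.53977127011166 316.6497832598998 197.55773030507063 [[-2.78632445e-02 -9.99601790e-01 -4.46095389e-03]
 [-9.91985443e-01  2.82005959e-02 -1.23164961e-01]
 [ 1.23241717e-01  9.93425913e-04 -9.92376185e-01]] [0.01298365 0.5295792  1.49393854]
scene 492.2750136544368 312.9224941746517 193.00186783932986 [[-0.85656144  0.51600734  0.0062395 ]
 [ 0.42949706  0.71955455 -0.54568629]
 [-0.28606779 -0.46473398 -0.83796632]] [ 0.45648885 -0.19359833  1.64534807]
0.1 [ 2.64523898e+00  1.69368045e+00 -2.37869129e-03]
```

View pics/top0.png

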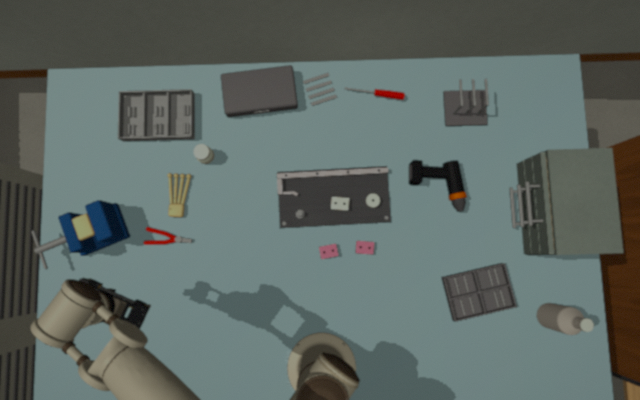

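View pics/scene0.png

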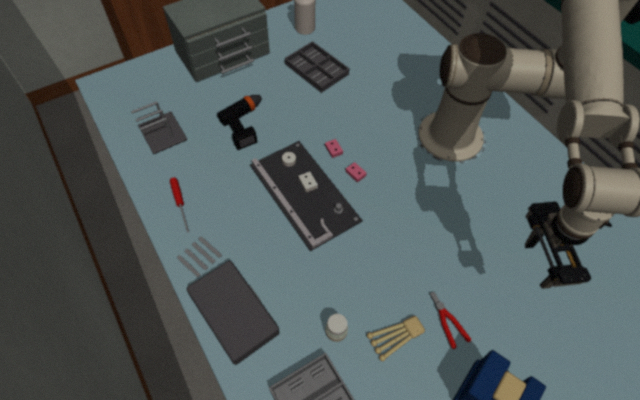

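The top view shows the jig around (333,197), rail at its upper edge, and pocket at the left end near (284,190). The oblong spacer is at (340,204), the disc at (373,200) to its right and the bushing at (301,213). Next I'll take coarse fixes, then a close look with the wrist camera.

```bash
cat > h.py <<'E'
from workcell import bot
import numpy as np, cv2
from scipy.spatial.transform import Rotation as Ro
def ray(c,uv,z):
    uv=np.atleast_2d(uv).astype(float)
    d=np.c_[(uv[:,0]-c["cx"])/c["fx"],(uv[:,1]-c["cy"])/c["fy"],np.ones(len(uv))]@c["R"]
    o=-c["R"].T@c["t"]
    return (o+d*((z-o[2])/d[:,2])[:,None])[:,:2]
def proj(c,X):
    p=np.atleast_2d(X)@c["R"].T+c["t"]
    return np.c_[p[:,0]/p[:,2]*c["fx"]+c["cx"],p[:,1]/p[:,2]*c["fy"]+c["cy"]]
def down(a): # tool z down, tool x at world angle a
    x=np.array([np.cos(a),np.sin(a),0]);z=np.array([0,0,-1.])
    return Ro.from_matrix(np.c_[x,np.cross(z,x),z]).as_rotvec()
E
python3 - <<'E'
from h import *
c=bot.read_camera("top");im=c["pixels"]
print(ray(c,[[340,204],[373,200]],.028),ray(c,[[301,213]],.03))
print(ray(c,[[277,172],[388,167],[391,222],[280,227]],.01))
ctr=ray(c,[[334,197]],.01)[0];print(ctr)
# try wrist pose above
for a in (np.pi/2,-np.pi/2,np.pi/2-.05):
    for x in (ctr[0]-.1,ctr[0]-.05,ctr[0]):
        print(a,x,bot.inverse_kinematics([x,ctr[1],.3],down(a)),bot.inverse_kinematics([x,ctr[1],.4],down(a)))
w=bot.read_camera("wrist");R=Ro.from_rotvec(bot.current_tool_rot()).as_matrix();p=bot.current_ee_pos()
o=-w["R"].T@w["t"];print("cam in tool",R.T@(o-p),R.T@w["R"].T,w["fx"])
E
```

```text
[[ 0.50747857 -0.07590003]
 [ 0.51734398 -0.1817611 ]] [[0.48197    0.04926728]]
[[ 0.62019012  0.12501074]
 [ 0.62635184 -0.23734834]
 [ 0.44659798 -0.23868406]
 [ 0.44056904  0.11853377]]
[ 0.53278482 -0.05811308]
1.5707963267948966 0.43278481756608145 [-4.11630183e-01 -2.59920928e-01  1.83254067e+00 -4.44089210e-16
  1.56897291e+00 -1.98242651e+00] [-4.11630183e-01 -2.59289427e-01  1.63990423e+00 -4.44089210e-16
  1.76097785e+00 -1.98242651e+00]
1.5707963267948966 0.48278481756608144 [-3.68934558e-01 -1.21392027e-01  1.71352406e+00 -4.44089210e-16
  1.54946062e+00 -1.93973088e+00] [-3.68934558e-01 -1.25811948e-01  1.52538651e+00 -4.44089210e-16
  1.74201809e+00 -1.93973088e+00]
1.5707963267948966 0.5327848175660814 [-3.34271263e-01  1.22525458e-02  1.58530514e+00 -4.44089210e-16
  1.54403497e+00 -1.90506759e+00] [-3.34271263e-01  6.41424563e-03  1.39901018e+00 -4.44089210e-16
  1.73616822e+00 -1.90506759e+00]
-1.5707963267948966 0.43278481756608145 [-4.11630183e-01 -2.59920928e-01  1.83254067e+00 -4.44089210e-16
  1.56897291e+00  1.15916614e+00] [-4.11630183e-01 -2.59289427e-01  1
[... 771 characters left out ...]
+00]
1.5207963267948965 0.48278481756608144 [-3.68934558e-01 -1.21392027e-01  1.71352406e+00 -4.44089210e-16
  1.54946062e+00 -1.88973088e+00] [-3.68934558e-01 -1.25811948e-01  1.52538651e+00 -4.44089210e-16
  1.74201809e+00 -1.88973088e+00]
1.5207963267948965 0.5327848175660814 [-3.34271263e-01  1.22525458e-02  1.58530514e+00 -4.44089210e-16
  1.54403497e+00 -1.85506759e+00] [-3.34271263e-01  6.41424563e-03  1.39901018e+00 -4.44089210e-16
  1.73616822e+00 -1.85506759e+00]
cam in tool [ 0.0005699  -0.07114216 -0.1702151 ] [[ 9.99999668e-01  7.80569286e-04 -2.35690005e-04]
 [-6.95861475e-04  9.67654090e-01  2.52279762e-01]
 [ 4.24988231e-04 -2.52279515e-01  9.67654311e-01]] 294.33281922818236
```

```bash
python3 - <<'E'
from h import *
bot.goto([0.46,-.06,.2],down(np.pi/2+.02))
bot.set_gripper(.1,10)
c=bot.read_camera("wrist");cv2.imwrite("pics/w1.png",c["pixels"])
print(bot.current_clock(),bot.current_ee_pos(),bot.current_opening())
np.save("w1.npy",c,allow_pickle=True)
E
```

```text
3.7417 [ 0.45999442 -0.05998756  0.2000102 ] 0.10034329836130558
```

View pics/w1.png

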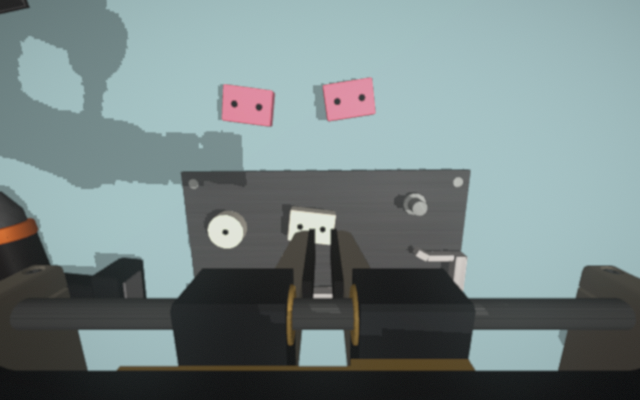

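Camera looks back towards the robot: disc (227,230), spacer (312,226), bushing (416,205), but the fingers hide the rail. I'll flip the hand half a turn.

```bash
python3 - <<'E'
from h import *
bot.goto([0.41,-.06,.2],down(-np.pi/2+.02))
c=bot.read_camera("wrist");cv2.imwrite("pics/w2.png",c["pixels"])
print(bot.current_clock(),bot.current_ee_pos())
np.save("w2.npy",c,allow_pickle=True)
E
```

```text
6.4 [ 0.41001345 -0.06001295  0.1999986 ]
```

View pics/w2.png

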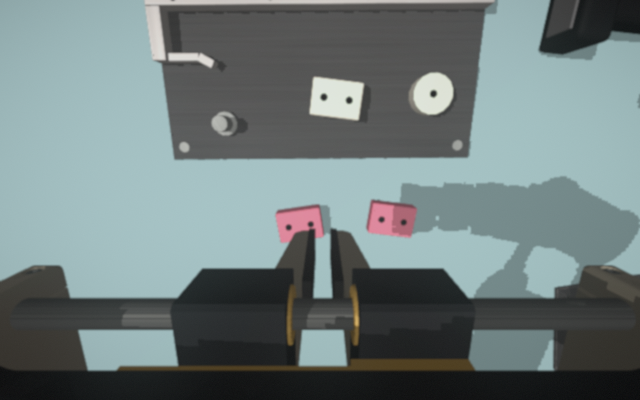

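Clear view: spacer top quad about (311–365, 77–121), disc (432,93), bushing (224,122), plate front corners (174,158) and (469,157), lip (170–212, 58) at the left.

```bash
cat >> h.py <<'E'
def white(im):
    b=im.astype(int); return ((b.min(2)>165)&(b.max(2)-b.min(2)<45)).astype(np.uint8)*255
def spacer(c,near,z=.028,rmax=.05):
    """top-face centre, yaw of its long axis, nearest to world xy 'near'"""
    best=None
    for k in cv2.findContours(white(c["pixels"]),cv2.RETR_EXTERNAL,cv2.CHAIN_APPROX_NONE)[0]:
        if cv2.contourArea(k)<200: continue
        w=ray(c,k.reshape(-1,2),z)
        (m,s,an)=cv2.minAreaRect((w*1000).astype(np.float32))
        if s[0]<s[1]: an+=90
        m=np.array(m)/1000;d=np.linalg.norm(m-near)
        if best is None or d<best[0]: best=(d,m,s,(np.radians(an))%np.pi)
    return best
E
python3 - <<'E'
from h import *
c=np.load("w2.npy",allow_pickle=True).item();im=c["pixels"]
print(spacer(c,[.507,-.076]));print("disc",spacer(c,[.517,-.18]))
g=im.max(2)
# front edge and rail foot: per column transitions
f=[];r=[];rt=[]
for u in range(200,450,5):
    col=g[:,u].astype(float)
    dv=np.diff(col)
    v=130+np.argmax(dv[130:185]); f.append((u,v+.5))
    v=np.argmin(dv[0:30]); r.append((u,v+.5))
for n,p in(("front",f),("rail",r)):
    w=ray(c,p,.008 if n=="front" else .026)
    k=np.polyfit(w[:,1],w[:,0],1);res=w[:,0]-np.polyval(k,w[:,1]);m=abs(res)<.003
    k=np.polyfit(w[m,1],w[m,0],1);print(n,k,m.sum(),[x[1] for x in p[::8]])
print("rail z8",ray(c,[r[0],r[-1]],.008))
print("corners",ray(c,[[174,158.5],[469,157.5]],.008))
print("screws", ray(c,[[184,147],[457,145]],.008),"bushing",ray(c,[224,122],.034))
print(g[0:16,300],g[0:16,250])
E
```

```text
(np.float64(0.005146054628153101), array([ 0.51045923, -0.07219006]), (54.67399597167969, 38.90958786010742), np.float64(1.4694693057459434))
disc (np.float64(0.001983472587520253), array([ 0.5177771 , -0.17817509]), (41.29315185546875, 42.75851058959961), np.float64(1.5918138380732068))
front [-0.02760324  0.44097289] 50 [np.float64(159.5), np.float64(158.5), np.float64(158.5), np.float64(158.5), np.float64(158.5), np.float64(157.5), np.float64(156.5)]
rail [-0.02847707  0.60101351] 50 [np.float64(4.5), np.float64(3.5), np.float64(3.5), np.float64(3.5), np.float64(2.5), np.float64(2.5), np.float64(2.5)]
rail z8 [[ 0.60501497  0.07714285]
 [ 0.61249723 -0.18771963]]
corners [[ 0.43827328  0.12286442]
 [ 0.44706409 -0.23807079]]
screws [[ 0.45242746  0.10927262]
 [ 0.46175245 -0.22134022]] bushing [[0.48257656 0.05056055]]
[207 208 200 169 123  91  84  84  85  82  74  66  69  76  82  86] [204 205 201 175 131  94  84  82  82  80  74  69  74  80  84  84]
```

```bash
cat >> h.py <<'E'
YAW=.028; O=np.array([.5427,-.0548]); RJ=np.array([[np.cos(YAW),-np.sin(YAW)],[np.sin(YAW),np.cos(YAW)]])
def W(x,y,z): return [*(O+RJ@np.array([x,y])),z]   # jig (m) -> world
def J(p): return RJ.T@(np.asarray(p)[:2]-O)
TOOL=down(-np.pi/2+YAW)
def fj(): f=bot.current_contact_force(); return np.round([*(RJ.T@f[:2]),f[2]],2)
E
python3 - <<'E'
from h import *
y=-.0165
bot.goto(W(-.084,y,.06),TOOL); bot.line_to(W(-.084,y,.015),max_speed=.08)
print(fj())
bot.line_to(W(-.0,y,.015),max_speed=.05); print(fj())
x=0
while x<.013:
    x+=.0015; bot.line_to(W(x,y,.015),max_speed=.03); f=fj(); print(round(x,4),f)
    if f[0]<-8: break
c=bot.read_camera("wrist");cv2.imwrite("pics/w3.png",c["pixels"])
print(bot.current_clock(),J(bot.current_ee_pos()))
np.save("w3.npy",c,allow_pickle=True)
E
```

```text
[ 0.81  0.23 -0.75]
[ 0.43 -0.13  0.4 ]
0.0015 [-0.28  0.53  0.07]
0.003 [ 0.83 -0.31  0.35]
0.0045 [-0.59 -0.25 -0.19]
0.006 [-0.03 -1.07  0.09]
0.0075 [-1.17 -0.05 -0.1 ]
0.009 [ 0.12  0.21 -0.39]
0.0105 [-4.03 -0.3   3.78]
0.012 [-10.07  -0.3    7.48]
11.65 [ 0.00989216 -0.01640082]
```

View pics/w3.png

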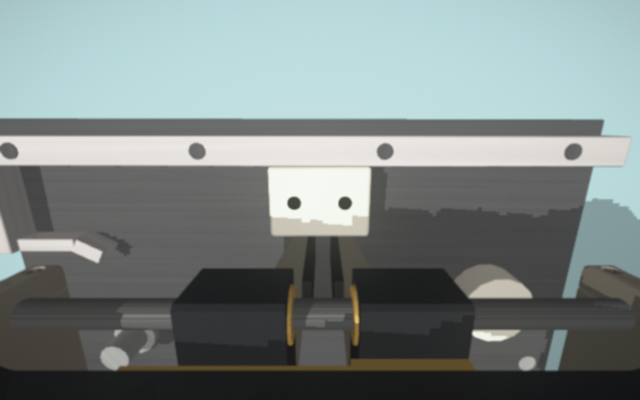

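The spacer's long edge lies along the rail foot, with its dots at (294,203) and (345,203) parallel to the rail, and 10 N was felt on contact. Now I'll go round to its trailing end and slide it.

```bash
python3 - <<'E'
from h import *
bot.line_to(W(-.008,-.0165,.015),max_speed=.05); bot.line_to(W(-.008,-.0165,.07))
bot.set_gripper(0,10)
bot.goto(W(.036,-.080,.07),TOOL); bot.line_to(W(.036,-.080,.015),max_speed=.08)
print(fj())
c=bot.read_camera("wrist");cv2.imwrite("pics/w4.png",c["pixels"])
bot.line_to(W(.0375,-.02,.015),max_speed=.05); print(fj())
c=bot.read_camera("wrist");cv2.imwrite("pics/w5.png",c["pixels"])
im=np.hstack([cv2.resize(cv2.imread(f"pics/w{i}.png"),(400,250)) for i in(4,5)]);cv2.imwrite("pics/w45.png",im)
print(bot.current_clock(),J(bot.current_ee_pos()))
E
```

```text
[ 0.97 -0.05  0.05]
[-3.78 -4.07  1.06]
15.725 [ 0.03703786 -0.02004271]
```

View pics/w45.png

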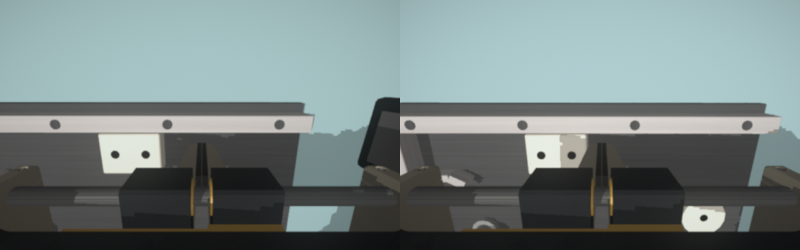

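Left half: before the slide. Right half: the spacer, still flush on the rail, being pushed towards the pocket. I'll go on and step in to the stop.

```bash
python3 - <<'E'
from h import *
bot.line_to(W(.0377,.04,.015),max_speed=.05); print(fj())
bot.line_to(W(.038,.082,.015),max_speed=.04); print(fj())
y=.082
while y<.098:
    y+=.0015; bot.line_to(W(.038,y,.015),max_speed=.03); f=fj(); print(round(y,4),J(bot.current_ee_pos()).round(4),f)
    if f[1]<-14: break
c=bot.read_camera("wrist");cv2.imwrite("pics/w6.png",c["pixels"])
print(bot.current_clock())
E
```

```text
[-3.79 -2.71  0.76]
[ 0.94 -0.74 -0.32]
0.0835 [0.0381 0.0834] [ 0.07 -0.51 -0.01]
0.085 [0.0381 0.0851] [-0.22 -0.28 -0.21]
0.0865 [0.038  0.0866] [ 0.29  0.05 -0.91]
0.088 [0.038  0.0881] [ 0.5   0.13 -0.01]
0.0895 [0.038  0.0897] [-0.27 -0.99 -0.25]
0.091 [0.038  0.0912] [-0.26 -0.02 -0.2 ]
0.0925 [0.0379 0.0927] [0.3  0.15 0.19]
0.094 [0.038  0.0941] [ 0.16 -0.04 -0.43]
0.0955 [0.038  0.0956] [-0.15  0.1  -0.28]
0.097 [0.0381 0.096 ] [-0.67 -5.47  0.1 ]
0.0985 [0.0382 0.0961] [ -1.23 -10.1    0.34]
21.075
```

View pics/w6.png

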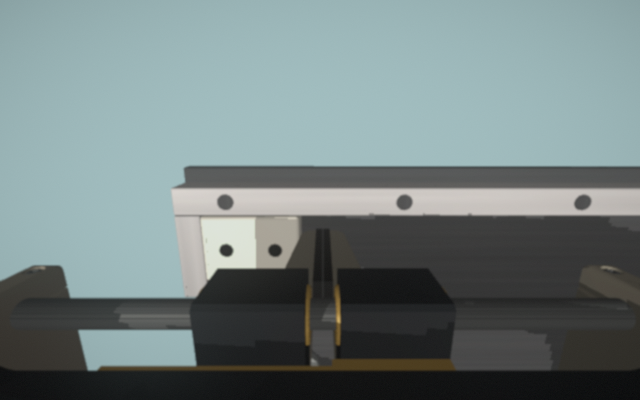

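The spacer touches the end stop (left edge near column 203) and the rail (row 216), with hard contact felt at the stop. I'll back off and check from above.

```bash
python3 - <<'E'
from h import *
bot.line_to(W(.038,.075,.015),max_speed=.05); bot.line_to(W(.038,.075,.1))
bot.goto(W(-.085,.12,.13),TOOL)
c=bot.read_camera("wrist");im=c["pixels"];cv2.imwrite("pics/w7.png",im)
p=proj(c,[W(.04,.137,.028)])[0].astype(int);print(p,bot.current_clock(),bot.current_contact_force().round(2))
x0=max(0,p[0]-130);y0=max(0,p[1]-80)
cv2.imwrite("pics/w7c.png",cv2.resize(im[y0:y0+180,x0:x0+260],None,fx=3,fy=3,interpolation=cv2.INTER_CUBIC));print(x0,y0)
q=proj(c,[W(sx,sy,.028) for sx in(.02,.06) for sy in(.109,.165)]);print(((q-[x0,y0])*3).round(0).tolist())
np.save("w7.npy",c,allow_pickle=True)
E
```

```text
[303  59] 23.0583 [ 1.55 -0.01 -0.54]
173 0
[[489.0, 254.0], [294.0, 254.0], [490.0, 100.0], [288.0, 100.0]]
```

View pics/w7c.png

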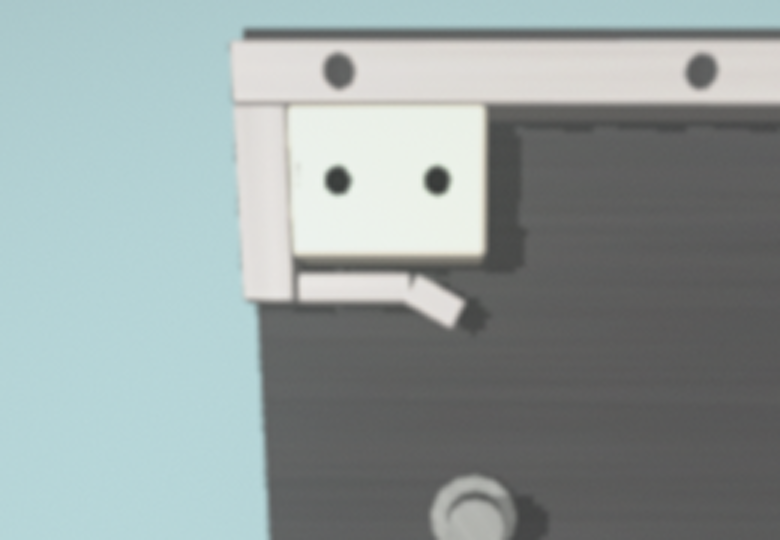

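The spacer sits tight in the corner of rail and end stop, with no visible gap. Its corners are within about 1 mm of the predicted home outline. A quick check on the bystanders, then I'll hand in.

```bash
python3 - <<'E'
from h import *
c=bot.read_camera("top"); print("disc",spacer(c,[.517,-.178])[1]); 
w=np.load("w7.npy",allow_pickle=True).item(); print("bushing",ray(w,[[173+475/3,520/3]],.034))
bot.job_done(); print(bot.current_clock())
E
```

```text
Traceback (most recent call last):
TypeError: 'NoneType' object is not subscriptable
```

```bash
python3 - <<'E'
from h import *
c=bot.read_camera("top"); u,v=proj(c,[.5178,-.178,.028])[0].astype(int)
m=(c["pixels"].min(2)[v-15:v+16,u-15:u+16]>130); ys,xs=np.nonzero(m)
print("disc",m.sum(),ray(c,[[xs.mean()+u-15,ys.mean()+v-15]],.028) if m.any() else None)
w=np.load("w7.npy",allow_pickle=True).item(); print("bushing",ray(w,[[173+475/3,520/3]],.034))
bot.job_done(); print(bot.current_clock())
E
```

```text
disc 100 [[ 0.51707404 -0.17992709]]
bushing [[0.48346212 0.05601544]]
the job is handed in; nothing more can be done
the job is handed in; nothing more can be done
```

The oblong spacer is home in the corner pocket, and I handed the job in at about 23 s on the robot's clock, well under the 58 s limit. I pushed it flat against the rail with two fingertips (about 10 N on contact). Then I slid it along the rail with closed fingers on its trailing end until it met the end stop (about 10 N) and took the hand away.

**Seating:** the close-up after retreating showed the spacer tight against rail and end stop with no visible gap. Its corners were within about 1 mm of the predicted home outline.

**Where the checks disagreed:**
- **Stop position:** contact with the end stop came about 5 mm later than I had computed. I put this down to fingertips narrower than I assumed, as the picture shows the spacer seated.
- **Bushing:** my two readings differ by about 5 mm along the rail. They were hand-picked pixels on different parts of it, and the fingers stayed about 7 cm away, so I don't think it moved.
- **Disc:** a first check script failed because its size filter was too strict for the top view. The repeat put the disc within 2 mm of where it started, which is within camera accuracy.

I did not measure the items on the table again after the slide. The hand only came down to part height over the jig, and crossed the rest of the table at 60 mm or higher.

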